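# Put the baking bits away by kind

### The job

Tidy the cart by kind: stand both spice jars upright on the bottom of the frosted box, lay both cookie cutters flat and side by side on the bottom of the round white dish, and lay the spatula flat inside the long wooden tray. Set each thing down and let go of it rather than dropping it, and leave the sugar bowl and the timer where they are.

Things in the scene. Friction and masses are not known exactly. Their poses are not given: they have to be found in the camera images.
- tall_jar: The taller spice jar: upright closed amber glass cylinder, 40 mm diameter, 75 mm high, the top 12 mm a steel cap of 36 mm diameter; about 0.13 kg. Loose. Origin at the centre of its underside, z up.
- squat_jar: The wider, lower spice jar: upright closed amber glass cylinder, 50 mm diameter, 55 mm high, the top 12 mm a steel cap of 46 mm diameter; about 0.13 kg. Loose. Origin at the centre of its underside, z up.
- round_cutter: Round steel cookie cutter: a ring open at top and bottom, 50 mm outer diameter, wall 2.5 mm, 30 mm high, lying flat; about 0.04 kg. Loose. Origin at the centre of its underside, z up.
- square_cutter: Square steel cookie cutter: a square frame open at top and bottom, 50 x 50 mm outside, wall 2.5 mm, 30 mm high, lying flat; about 0.045 kg. Loose. Origin at the centre of its underside, z up, x and y square to its sides.
- spatula: Small spatula with an orange silicone blade, lying flat, 170 mm long along its x axis; about 0.05 kg. Wooden handle 14 mm wide and 12 mm high from x = -85 to +27 mm, blade 38 mm wide and 8 mm high from x = +25 to +85 mm. Loose. Origin at the middle of its length, on its underside, z up; it balances within 5 mm of the origin, where the handle can be gripped.
- box: Frosted plastic storage box, open, for the spice jars; fixed to the cart. Outside 130 mm (its x) by 190 mm (its y), 50 mm high, walls and floor 4 mm thick. Its flap is folded right back and slopes down outside its +x wall to about 145 mm from the origin. Origin at the centre of its underside, z up.
- dish: Round white ceramic dish for the cookie cutters; fixed to the cart. 160 mm outer diameter at the foot, 170 mm at the rim, 28 mm high, wall 4 mm, inner floor 5 mm above the cart top. Origin at the centre of its underside, z up.
- tray: Long shallow wooden tray for the spatula; fixed to the cart. Outside 90 mm (its x) by 210 mm (its y), 22 mm high, walls and floor 4 mm thick. Origin at the centre of its underside, z up.
- sugar_bowl: Bystander: white ceramic sugar bowl with a blue lid, 96 mm diameter (128 mm over its two small handles), 107 mm high. Loose; leave it alone. Origin at the centre of its underside.
- timer: Bystander: steel kitchen timer, a disc of 72 mm diameter with a dial on top, 50 mm high. Loose; leave it alone. Origin at the centre of its underside.
Not all that is in view belongs to the job. Leave any green look-alike of the squat_jar alone.

How it is judged:
By the outcome, as a careful person would: the job done as asked, in the order asked, and still so for the second after the job is handed in, with the robot touching nothing.
It also fails if it takes over 128 s, if anything falls off the work surface, if the arm or the gripper's body presses on something with over 40 N, if the wrist force passes 120 N, or if a joint passes its speed limit or range.

### The arm

A 6-joint arm with a two-finger parallel gripper is mounted at the origin on the work surface. World frame = base frame: x ahead of the robot, y to its left, z up, the work surface at z = 0. Lengths are in m, angles in rad, forces in N, time in s.
With the tool pointing down it reaches from about 0.35 to 0.85 m from the base axis. Payload 8.1 kg.
Tool frame: the origin (TCP) lies at the very end of the fingers, on their centre line; the grasp point (between the pads) lies 19 mm behind it; z points along the fingers, y is the line along which they close (so a half turn about z gives the same grasp; the last joint's range is limited). The gripper opens to 93 mm and grips with 3 to 60 N. Pads are 15 mm wide; open, the fingers measure 128 mm over their backs; the gripper's body (75 mm by 188 mm) begins 65 mm behind the grasp point.
Start: joints at [-1.381, 0.13, 1.488, -0, 1.523, -0.085], TCP at [0.163, -0.577, 0.219] pointing down, gripper open.
Joint ranges: [-2.96, 2.96], [-0.89, 2.26], [0.02, 2.5], [-1.34, 4.48], [0, 2.73], [-2.66, 2.66]. Speed limits (rad/s): [2.39, 2.39, 2.79, 3.14, 3.14, 3.14].

### API

Orientations are given as a rotation vector (axis times angle).
In Python, from plant import robot gives the robot as it stands.
- The arm moves only by the tool play_rows, never from a script. Its argument "deltas" is one flat list of numbers, 5 for each row, row after row: the shift along the tool's x, y, z in mm, then the turn about the tool's z in degrees, then the finger opening in mm, from 0 to 93. A call has 1 to 10 rows; each row shifts and turns the commanded pose from where the row before left it, along the tool's axes as they then stand; what a row does not reach is not made up. A row lasts 1/12 s, in which the tool goes at most 41.7 mm and 7.16 degrees, less where a joint would pass 70% of its speed; a pose out of reach is approached as far as the arm can. A call with a gripper value outside its range is refused whole. The fingers move at their own pace and stop on an object; "newtons" is the grip in N (left out, the last holds). Time passes only in rows, so rows that do not move let the fingers close. It gives the time, the measured TCP pose, the force, the opening and the grip force at its end, in the units of the state.
- robot.read_state(): the state, without advancing time (a new reading comes with each control period).
- robot.read_camera(name): name is "side" or "top" or "wrist"; returns a dict with "pixels" (420x560x3 uint8, blue, green, red), "mtx" (3x3 intrinsics, pixels), "eye" and "rotation" of the camera in the world. Camera axes: x right, y up, looking along -z (the intrinsics and any distortion apply to the point x, -y, -z); pixel columns grow to the right and rows downward; lengths in m; the calibration is good to about 2 mm. A picture is of the moment at which its call begins. There is no depth.
- robot.close_job(): hands the job in; it is judged then, once.
The state is a dict: "t": time; "q": joint angles; "dq": joint speeds; "joint_torque": joint torques, N m; "tool_pos": TCP position; "orientation": TCP orientation; "force": force on the tool from outside, world axes, zero at the start; "wrist_torque": the same for the moment, N m; "opening": finger opening in m; "gripper_force": force on a finger pad.
Only numpy, scipy, OpenCV 4.12 (cv2) and the standard library are available. Lean on these libraries where they do the work, as an engineer would, in place of code of your own. Each camera call takes 0.05 s, during which the arm holds its last target. There are 200 camera calls.

## Working session

There is one attempt and no reset: what is moved stays moved. The work goes in short steps, Python scripts to look and compute and a tool call to move; the robot and the scene stay as the last step left them, time stands still between calls to the robot, and variables do not carry over. Pictures are saved under pics/ and viewed, at most 14 in all, crops included, and the job is handed in when it is done.

Besides the shell and the picture viewer there is one more tool, called as name(argument=value, ...), one argument or row to a line, values as JSON. play_rows: Moves the arm, as the interface text tells. Its arguments: {"type":"object","properties":{"deltas":{"type":"array"},"newtons":{"type":"number"}},"required":["deltas"]}

```bash
mkdir -p pics; ls; python3 - <<'E'
from plant import robot
import cv2,numpy as np
for n in("top","side","wrist"):
    c=robot.read_camera(n); cv2.imwrite(f"pics/{n}0.png",c["pixels"]); np.savez(f"{n}0.npz",**c)
    print(n,c["mtx"].tolist(),np.round(c["eye"],4).tolist(),np.round(c["rotation"],4).tolist(),[k for k in c])
s=robot.read_state();print(s)
E
```

```text
pics
top [[431.86928067597927, 0.0, 285.0743619484537], [0.0, 431.86928067597927, 204.66793980953167], [0.0, 0.0, 1.0]] [0.3915, -0.0064, 1.4843] [0.0604, -0.0534, -1.5852] ['pixels', 'mtx', 'eye', 'rotation']
side [[395.0744490280388, 0.0, 279.15763509120575], [0.0, 395.0744490280388, 205.64448862392487], [0.0, 0.0, 1.0]] [0.1328, 0.8145, 0.6937] [0.2656, -1.2457, -2.4012] ['pixels', 'mtx', 'eye', 'rotation']
wrist [[343.6233297495807, 0.0, 279.7363517352977], [0.0, 343.6233297495807, 209.74649739814612], [0.0, 0.0, 1.0]] [0.2347, -0.5576, 0.3834] [-0.2263, 0.1754, -1.2868] ['pixels', 'mtx', 'eye', 'rotation']
{'t': 0.15, 'q': array([-1.38144593e+00,  1.30986665e-01,  1.48902208e+00, -2.82606056e-05,
        1.52304591e+00, -8.53649981e-02]), 'dq': array([ 6.32242342e-05, -2.94891299e-03, -3.75119701e-03,  8.48755035e-04,
       -2.66922922e-04,  2.09736054e-04]), 'joint_torque': array([ 1.14125211e-03, -5.60477579e+01, -4.92332840e+01,  7.69542879e-02,
        3.05951724e-02, -1.18056473e-04]), 'tool_pos': array([ 0.16270951, -0.57704531,  0.21783293]), 'orientation': array([-3.11055767e+00, -4.29968694e-01,  1.63551167e-04]), 'force': array([-0.09897224,  0.20228603, -0.78701448]), 'wrist_torque': array([ 0.00618381, -0.00287729,  0.01307277]), 'gripper_force': 0.0, 'opening': 0.09293672365774634}
```

View pics/top0.png

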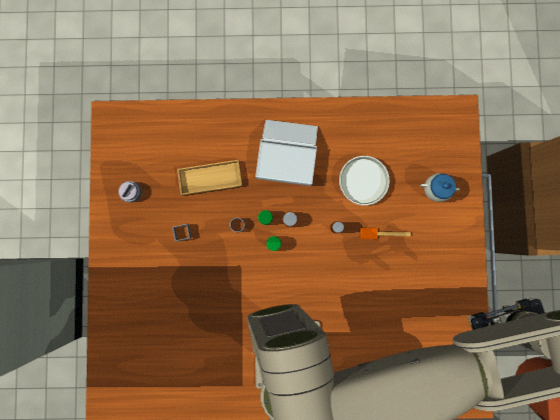

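View pics/side0.png

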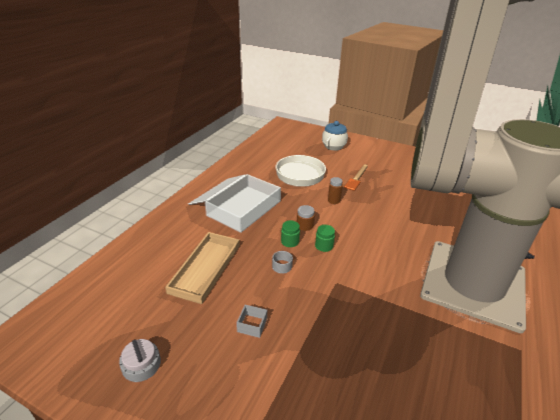

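The top view shows the tray (210,177), box (287,152) with its flap at (290,131), dish (364,180), sugar bowl (441,187) and timer (129,191). The squat jar is probably the steel/amber one at (290,218), because the similar ones at (265,217) and (274,243) are green. The tall jar is at (338,227), the round cutter at (237,225), the square cutter at (181,233) and the spatula at (385,234).

```bash
cat > h.py <<'E'
import numpy as np,cv2
from scipy.spatial.transform import Rotation as R
def rot(c):
    r=np.asarray(c["rotation"]); return r if r.ndim==2 else R.from_rotvec(r).as_matrix()
def ray(c,p):
    d=np.linalg.inv(c["mtx"])@[p[0],p[1],1]; d=rot(c)@(d*[1,-1,-1]); return np.asarray(c["eye"]),d/np.linalg.norm(d)
def plane(c,p,z):
    e,d=ray(c,p); return e+d*(z-e[2])/d[2]
def tri(ms):
    A=np.zeros((3,3));b=np.zeros(3)
    for c,p in ms:
        e,d=ray(c,p);P=np.eye(3)-np.outer(d,d);A+=P;b+=P@e
    x=np.linalg.solve(A,b); return x,[np.linalg.norm(np.cross(ray(c,p)[1],x-c["eye"])) for c,p in ms]
def proj(c,X):
    q=(rot(c).T@(np.asarray(X)-c["eye"]))*[1,-1,-1]; q=c["mtx"]@q; return q[:2]/q[2]
E
python3 - <<'E'
from h import *
t=dict(np.load("top0.npz"));s=dict(np.load("side0.npz"))
for n,p in dict(tall=(338,227),squat=(290,218),rc=(237,225),sc=(181,233),spat=(385,234),box=(287,165),dish=(364,180),tray=(210,177),g1=(265,217),g2=(274,243),timer=(129,191),bowl=(441,187)).items():
    print(n,plane(t,p,.03).round(3))
a=cv2.resize(t["pixels"][115:255,110:460],None,fx=2.28,fy=2.28,interpolation=3)
b=cv2.resize(s["pixels"][110:350,110:390],None,fx=2.85,fy=2.4,interpolation=3)[:,:798]
cv2.imwrite("pics/a.png",a)
cv2.imwrite("pics/b.png",cv2.resize(s["pixels"][140:340,140:400],None,fx=3,fy=3,interpolation=3))
E
```

```text
tall [ 0.419 -0.177  0.03 ]
squat [ 0.452 -0.017  0.03 ]
rc [0.431 0.162 0.03 ]
sc [0.407 0.351 0.03 ]
spat [ 0.393 -0.335  0.03 ]
box [ 0.632 -0.009  0.03 ]
dish [ 0.576 -0.269  0.03 ]
tray [0.595 0.253 0.03 ]
g1 [0.456 0.068 0.03 ]
g2 [0.368 0.038 0.03 ]
timer [0.551 0.528 0.03 ]
bowl [ 0.549 -0.529  0.03 ]
```

View pics/a.png

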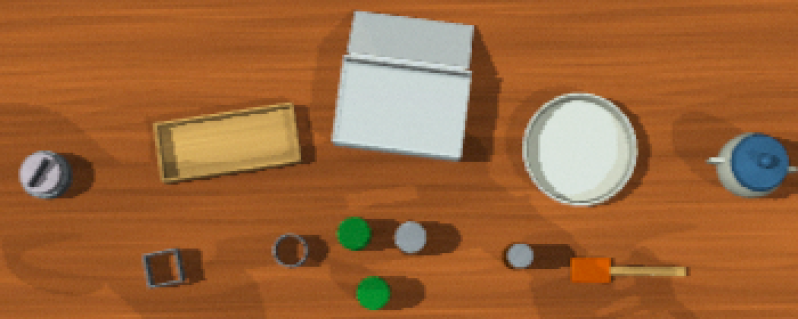

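View pics/b.png

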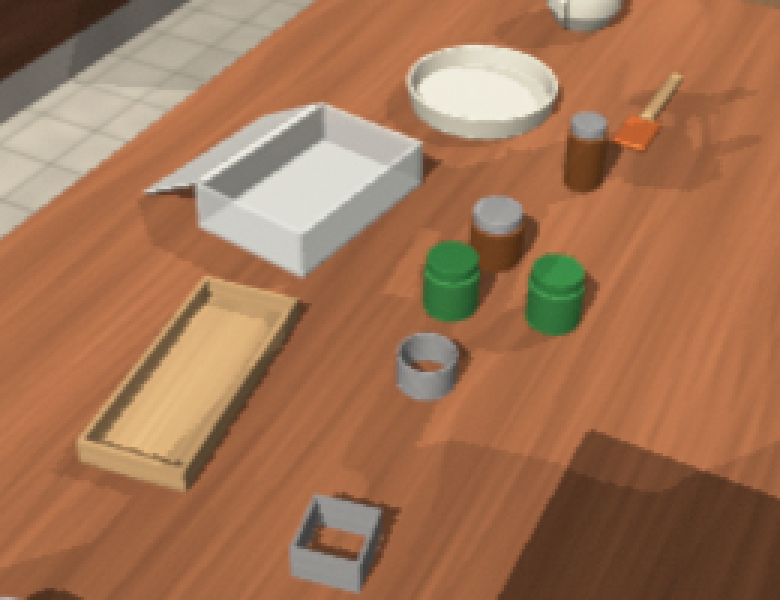

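The close crops confirm the choice. The squat jar is the amber body with a steel cap, right of the upper green pot (side view about (306,215)). Both green ones are decoys. The tall amber jar is at side (337,190). All grasps can close roughly along world x. Next I'll measure with masks in both views.

```bash
cat > m.py <<'E'
from h import *
t=dict(np.load("top0.npz"));s=dict(np.load("side0.npz"))
def masks(c):
    h=cv2.cvtColor(c["pixels"],cv2.COLOR_BGR2HSV).astype(int);H,S,V=h[...,0],h[...,1],h[...,2]
    return dict(grey=(S<75),yel=(H>=14)&(H<28)&(S>75)&(V>120),org=(H<=11)&(S>205)&(V>150),)
def blob(c,k,roi):
    x0,y0,x1,y1=roi;m=np.zeros(c["pixels"].shape[:2],np.uint8);m[y0:y1,x0:x1]=masks(c)[k][y0:y1,x0:x1]
    cs=cv2.findContours(m,cv2.RETR_EXTERNAL,cv2.CHAIN_APPROX_NONE)[0]
    return max(cs,key=cv2.contourArea)[:,0,:].astype(np.float32)
if __name__=="__main__":
    T=dict(tall=("grey",(325,218,350,238)),squat=("grey",(278,208,302,230)),rc=("grey",(225,214,250,237)),sc=("grey",(168,222,194,246)),dish=("grey",(335,150,395,210)),box=("grey",(250,115,325,190)),tray=("yel",(170,150,248,200)),blade=("org",(355,222,380,246)),handle=("yel",(374,225,416,243)))
    S=dict(tall=("grey",(325,172,348,192)),squat=("grey",(294,202,318,222)),rc=("grey",(268,248,297,276)),sc=("grey",(232,302,272,342)),dish=("grey",(270,150,330,190)),box=("grey",(180,170,284,235)),tray=("yel",(160,228,243,305)),blade=("org",(340,172,366,196)),handle=("yel",(345,160,372,185)))
    for n in T:
        for nm,c,D in(("top",t,T),("side",s,S)):
            try:
                b=blob(c,*D[n]);r=cv2.minAreaRect(b);q=cv2.approxPolyDP(b,.04*cv2.arcLength(b,True),True)[:,0].astype(int).tolist()
                print(n,nm,"n",len(b),"area",cv2.contourArea(b),"rect",np.round(r[0],1),np.round(r[1],1),round(r[2],1),"bb",b.min(0),b.max(0),"poly",q)
            except Exception as e: print(n,nm,"none",e)
E
python3 m.py
```

```text
tall top n 29 area 80.5 rect [337.5 226.5] [ 9. 11.] 90.0 bb [332. 222.] [343. 231.] poly [[335, 222], [332, 226], [335, 231], [341, 231], [343, 225], [340, 222]]
tall side n 31 area 71.5 rect [335.5 181. ] [ 8. 11.] 90.0 bb [330. 177.] [341. 185.] poly [[331, 178], [331, 184], [341, 184], [341, 179], [337, 177]]
squat top n 37 area 133.5 rect [289.5 218.5] [13. 13.] 90.0 bb [283. 212.] [296. 225.] poly [[288, 212], [284, 215], [283, 221], [287, 225], [295, 223], [296, 216]]
squat side n 42 area 151.0 rect [305.5 211. ] [12. 15.] 90.0 bb [298. 205.] [313. 217.] poly [[298, 208], [298, 214], [303, 217], [313, 214], [313, 208], [304, 205]]
rc top n 22 area 4.0 rect [231.8 222.2] [ 2.5 10.3] 24.0 bb [230. 218.] [235. 227.] poly [[235, 218], [233, 218], [231, 221], [230, 227], [230, 223]]
rc side n 65 area 359.5 rect [282.  261.5] [21. 20.] 90.0 bb [272. 251.] [292. 272.] poly [[278, 251], [273, 255], [272, 267], [277, 272], [286, 272], [291, 267], [292, 256]]
sc top n 99 area 35.5 rect [181.4 232. ] [14.7 16.1] 78.7 bb [173. 224.] [190. 240.] poly [[187, 224], [173, 227], [175, 240], [1
[... 873 characters left out ...]
591.5 rect [208.9 177.1] [27.3 63.1] 81.3 bb [177. 160.] [241. 195.] poly [[238, 160], [178, 168], [180, 194], [240, 185]]
tray side n 189 area 2451.5 rect [200.8 265. ] [39.3 82.8] 30.8 bb [165. 232.] [238. 303.] poly [[238, 239], [208, 232], [166, 292], [201, 303]]
blade top n 1 area 0.0 rect [363. 238.] [0. 0.] 0.0 bb [363. 238.] [363. 238.] poly [[363, 238]]
blade side none max() iterable argument is empty
handle top n 73 area 114.5 rect [393.5 233.7] [33.2  4.7] 2.1 bb [377. 231.] [410. 236.] poly [[377, 231], [378, 235], [410, 236], [410, 232]]
handle side n 35 area 58.5 rect [360.3 172. ] [ 4.4 18.4] 36.9 bb [353. 164.] [366. 180.] poly [[365, 164], [353, 178], [357, 180], [366, 167]]
```

```bash
python3 - <<'E'
from m import *
A=lambda p:(p[0]/2.28+110,p[1]/2.28+115)
P=dict(tallcap=((337.5,226.5),(336,180)),squatcap=((289.5,218.5),(305.8,209.7)),
 rc=((236.8,224.8),(282.5,257)),sc_fl=(None,None),dishc=((364,180),(300.5,169)),
 boxFL=(A((345,57)),(205.7,201.3)),boxFR=(A((472,70)),(247.7,174.3)),boxNR=(A((464,156)),(280.3,187.7)),boxNL=(A((334,146)),(241,218.3)),
 trayFL=((178,168),(166.5,287)),trayFR=((238,160),(208.5,232.5)),trayNR=((240,185),(238.5,239)),trayNL=((180,194),(201.5,299)),
 sc1=((173.5,226.5),(237,323)),sc2=((187,224),(245.5,305.5)),sc3=((190,237),(267,308)),sc4=((175.5,240),(259.5,326)),
 blade1=(A((572,257)),(140+624/3,140+118/3)),spend=(A((686,272)),(140+679/3,140+76/3)),bladeNL=(A((572,281)),(140+617/3,140+138/3)))
for n,(a,b) in P.items():
    if a is None: continue
    x,e=tri([(t,a),(s,b)]); print(n,(x*1000).round(0),(np.array(e)*1000).round(1))
for n in("boxFL","boxFR","boxNR","boxNL"): print(n,plane(t,P[n][0],.05).round(3),plane(s,P[n][1],.05).round(3))
for n in("trayFL","trayFR","trayNR","trayNL"): print(n,plane(t,P[n][0],.022).round(3),plane(s,P[n][1],.022).round(3))
for n in("sc1","sc2","sc3","sc4","rc"): print(n,plane(t,P[n][0],.03).round(3),plane(s,P[n][1],.03).round(3))
print("handle",plane(t,(377.5,233),.012).round(3),plane(t,(410,234),.012).round(3),"blade",plane(t,A((591,269)),.008).round(3), plane(t,A((571,269)),.008).round(3))
print("tall",plane(t,(337.5,226.5),.075).round(3),"squat",plane(t,(289.5,218.5),.055).round(3),"dish",plane(t,(364,180),.028).round(3))
E
```

```text
tallcap [ 420. -171.   73.] [0.5 0.5]
squatcap [449. -15.  52.] [0.5 0.5]
rc [432. 163.  29.] [0.9 0.9]
dishc [ 579. -272.   15.] [0.4 0.4]
boxFL [717.  77.  47.] [2.2 2.2]
boxFR [ 693. -112.   45.] [0.4 0.4]
boxNR [568. -97.  41.] [1.7 1.7]
boxNL [587.  96.  46.] [4.2 4.2]
trayFL [629. 365.  16.] [0.9 0.9]
trayFR [655. 159.  17.] [1. 1.]
trayNR [567. 152.  24.] [0. 0.]
trayNL [538. 357.  16.] [1.6 1.6]
sc1 [430. 379.  22.] [1.1 1.1]
sc2 [438. 332.  24.] [0.8 0.8]
sc3 [393. 321.  29.] [0.2 0.2]
sc4 [384. 369.  30.] [0.1 0.1]
blade1 [ 411. -255.   33.] [4.5 4.5]
spend [ 391. -429.    3.] [0.8 0.8]
bladeNL [ 394. -252.   13.] [15. 15.]
boxFL [0.715 0.076 0.05 ] [0.717 0.081 0.05 ]
boxFR [ 0.692 -0.111  0.05 ] [ 0.688 -0.104  0.05 ]
boxNR [ 0.565 -0.097  0.05 ] [ 0.563 -0.084  0.05 ]
boxNL [0.583 0.094 0.05 ] [0.588 0.101 0.05 ]
trayFL [0.629 0.364 0.022] [0.623 0.369 0.022]
trayFR [0.653 0.158 0.022] [0.652 0.165 0.022]
trayNR [0.567 0.152 0.022] [0.568 0.15  0.022]
trayNL [0.539 0.357 0.022] [0.533 0.361 0.022]
sc1 [0.429 0.376 0.03 ] [0.428 0.384 0.03 ]
sc2 [0.437 0.331 0.03 ] [0.436 0.337 0.03 ]
sc3 [0.393 0.321 0.03 ] [0.392 0.322 0.03 ]
sc4 [0.383 0.369 0.03 ] [0.384 0.369 0.03 ]
rc [0.431 0.163 0.03 ] [0.433 0.165 0.03 ]
handle [ 0.397 -0.313  0.012] [ 0.392 -0.423  0.012] blade [ 0.397 -0.286  0.008] [ 0.398 -0.256  0.008]
tall [ 0.42  -0.171  0.075] squat [ 0.449 -0.015  0.055] dish [ 0.577 -0.27   0.028]
```

Measurements, in mm:
- **Tall jar:** (420,−171), top at 73.
- **Squat jar:** (449,−15), top at 52.
- **Round cutter:** (432,164), top at 29.
- **Square cutter:** (410,350), turned about 11.5°.
- **Spatula:** (396,−340), pointing at 88°.
- **Box:** (640,−8), turned −7.5°, rim at about 46.
- **Dish:** (578,−270).
- **Tray:** (597,258), turned +7°.

I turn the tool first and then travel to the tall jar.

play_rows(
  deltas=[0,0,0,-6.7,93,0,0,0,-6.7,93,0,0,0,-6.7,93,0,0,0,-6.7,93,0,0,0,-6.7,93,0,0,0,-6.7,93,0,0,0,-6.7,93,0,0,0,-6.7,93,0,0,0,-6.7,93,0,0,0,-6.7,93],
  newtons=20,
)

```text
t: 0.98
tool_pos: [0.1628, -0.5773, 0.2182]
orientation: [-2.351, -2.083, -0.001]
force: [-0.4, 0.1, -1.1]
opening: 0.0928
gripper_force: 0.0
```

```bash
cat > go.py <<'E'
import sys
from h import *
from plant import robot
s=robot.read_state();M=R.from_rotvec(s["orientation"]).as_matrix();p=s["tool_pos"]
h=np.degrees(np.arctan2(M[1,0],M[0,0]))
print("t %.2f p %s head %.1f tilt %.1f open %.1f grip %.1f F %s"%(s["t"],(p*1000).round(1),h,np.degrees(np.arccos(-M[2,2])),s["opening"]*1000,s["gripper_force"],s["force"].round(1)))
if len(sys.argv)>4:
    X=np.array(list(map(float,sys.argv[1:4])));H=float(sys.argv[4]);d=X-p*1000
    print("now axes",(M.T@d).round(1),"turn",round(-((H-h+90)%180-90),1))
    a=np.radians(H);print("final axes",round(d[0]*np.cos(a)+d[1]*np.sin(a),1),round(d[0]*np.sin(a)-d[1]*np.cos(a),1),round(-d[2],1))
E
python3 go.py 420 -172 160 82.5
```

```text
t 0.98 p [ 162.8 -577.3  218.2] head 83.1 tilt 0.0 open 92.8 grip 0.0 F [-0.4  0.1 -1.1]
now axes [433.3 206.5  58.5] turn 0.6
final axes 435.4 202.1 58.2
```

play_rows(
  deltas=[20,10,0,0,93,32,15,0,0,93,32,15,0,0,93,32,15,0,0,93,32,15,0,0,93,32,15,0,0,93,32,15,0,0,93,32,15,0,0,93,32,15,0,0,93,32,15,0,0,93],
)

```text
t: 1.82
tool_pos: [0.346, -0.2886, 0.2185]
orientation: [-2.358, -2.076, -0.0]
force: [-0.1, 0.2, -0.1]
opening: 0.0928
gripper_force: 0.0
```

play_rows(
  deltas=[32,15,10,0,93,32,15,10,0,93,32,15,10,0,93,20,10,10,0,93,9,6,10,0,93,0,0,8,0,93,0,0,0,0,93],
)

```text
t: 2.4
tool_pos: [0.4207, -0.1736, 0.1584]
orientation: [-2.354, -2.076, 0.003]
force: [-0.1, 0.1, 0.0]
opening: 0.0929
gripper_force: 0.0
```

```bash
python3 go.py 420 -172 26 82.5; python3 - <<'E'
from plant import robot
import cv2,numpy as np
from h import *
c=robot.read_camera("wrist"); cv2.imwrite("pics/w1.png",c["pixels"]); np.savez("w1.npz",**c)
print(proj(c,[.42,-.171,.075]),proj(c,[.449,-.015,.055]))
E
```

```text
t 2.40 p [ 420.7 -173.6  158.4] head 82.8 tilt 0.2 open 92.9 grip 0.0 F [-0.1  0.1  0. ]
now axes [  1.4  -0.4 132.4] turn 0.3
final axes 1.5 -0.9 132.4
[276.85288531 213.46792477] [290.30980421 -15.71797661]
```

View pics/w1.png

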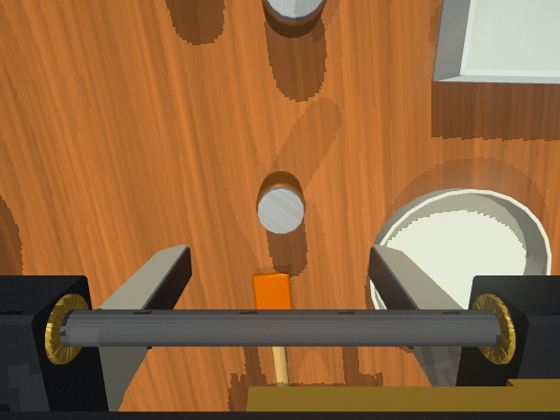

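The wrist view shows the steel cap of the tall jar at (281,210), between the fingers and within about 3 mm of the prediction. The spatula blade is behind it at (272,290), and the fingers' path down is free.

play_rows(
  deltas=[4,1,10,0,93,0,0,20,0,93,0,0,25,0,93,0,0,25,0,93,0,0,25,0,93,0,0,17,0,93,0,0,10,0,80,0,0,0,0,30,0,0,0,0,30,0,0,0,0,30],
)

```text
t: 3.28
tool_pos: [0.4243, -0.171, 0.03]
orientation: [2.357, 2.074, 0.001]
force: [-0.7, -0.6, 0.1]
opening: 0.071
gripper_force: 0.0
```

play_rows(
  deltas=[0,0,0,0,30,0,0,0,0,30,0,0,0,0,30,0,0,0,0,30,0,0,0,0,30],
)

```text
t: 3.7
tool_pos: [0.4235, -0.1702, 0.029]
orientation: [2.357, 2.076, 0.0]
force: [-1.0, -0.6, 3.5]
opening: 0.0394
gripper_force: 20.0
```

```bash
python3 go.py 634 -53 150 82.5
```

```text
t 3.70 p [ 423.5 -170.2   29. ] head 82.8 tilt 0.0 open 39.4 grip 20.0 F [-1.  -0.6  3.5]
now axes [ 142.8  194.  -121. ] turn 0.3
final axes 143.7 193.4 -121.0
```

play_rows(
  deltas=[0,0,-10,0,30,0,0,-25,0,30,0,0,-30,0,30,0,0,-30,0,30,10,15,-20,0,30,20,27,-6,0,30,25,33,0,0,30,25,33,0,0,30,25,33,0,0,30,20,28,0,0,30],
)

```text
t: 4.53
tool_pos: [0.6087, -0.0655, 0.1502]
orientation: [2.357, 2.077, 0.001]
force: [0.2, 0.2, -0.9]
opening: 0.0395
gripper_force: 20.0
```

play_rows(
  deltas=[12,16,0,0,30,6,9,0,0,30,0,0,0,0,30,0,0,0,0,30],
)

```text
t: 4.87
tool_pos: [0.6337, -0.0524, 0.1496]
orientation: [-2.356, -2.077, 0.001]
force: [0.6, -0.5, -1.6]
opening: 0.0396
gripper_force: 20.0
```

```bash
python3 go.py 634 -53 33 82.5;python3 - <<'E'
from plant import robot
import cv2,numpy as np
c=robot.read_camera("wrist"); cv2.imwrite("pics/w2.png",c["pixels"]); np.savez("w2.npz",**c)
E
```

```text
t 4.87 p [633.7 -52.4 149.6] head 82.8 tilt 0.1 open 39.6 grip 20.0 F [ 0.6 -0.5 -1.6]
now axes [ -0.5   0.5 116.6] turn 0.3
final axes -0.5 0.4 116.6
```

View pics/w2.png

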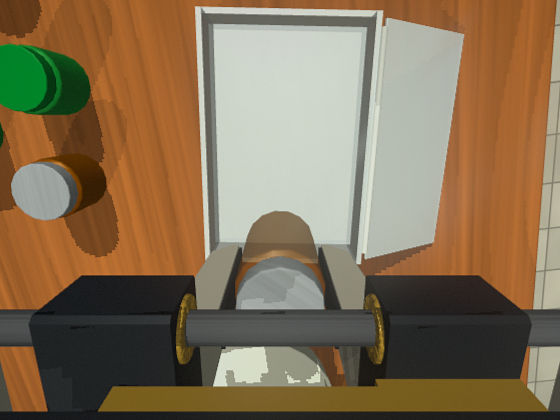

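The wrist view shows the held jar centred between the box walls (inner floor from about column 215 to 360, jar at column 280) and the floor below it free. Lowering.

play_rows(
  deltas=[0,0,10,0,30,0,0,20,0,30,0,0,25,0,30,0,0,25,0,30,0,0,20,0,30,0,0,10,0,30,0,0,3,0,30,0,0,1,0,30,0,0,0,0,30,0,0,0,0,30],
)

```text
t: 5.75
tool_pos: [0.6351, -0.0531, 0.0375]
orientation: [2.356, 2.075, 0.003]
force: [0.7, -0.1, -0.7]
opening: 0.0397
gripper_force: 20.0
```

play_rows(
  deltas=[0,0,1,0,30,0,0,0,0,30,0,0,1,0,30,0,0,0,0,30],
)

```text
t: 6.08
tool_pos: [0.634, -0.0528, 0.0339]
orientation: [2.357, 2.076, 0.0]
force: [-0.2, 0.2, -1.2]
opening: 0.0396
gripper_force: 20.0
```

play_rows(
  deltas=[0,0,1,0,30,0,0,0,0,30,0,0,0,0,30],
)

```text
t: 6.33
tool_pos: [0.6341, -0.0528, 0.0331]
orientation: [2.357, 2.076, 0.0]
force: [-1.7, -0.4, 2.9]
opening: 0.0395
gripper_force: 20.0
```

Contact shows in the force. Opening, then rising and moving to the squat jar.

play_rows(
  deltas=[0,0,0,0,62,0,0,0,0,62,0,0,0,0,62,0,0,0,0,62,0,0,-10,0,62,0,0,-20,0,62,0,0,-30,0,62,0,0,-30,0,80,0,0,-20,0,93,0,0,0,0,93],
)

```text
t: 7.17
tool_pos: [0.6374, -0.0533, 0.1502]
orientation: [2.352, 2.071, 0.01]
force: [1.5, 0.9, 0.7]
opening: 0.0773
gripper_force: 0.0
```

```bash
python3 go.py 450 -14 150 82.5;python3 - <<'E'
from plant import robot
import cv2,numpy as np
from h import *
c=robot.read_camera("wrist"); np.savez("w3.npz",**c)
w2=dict(np.load("w2.npz"))
# cap of squat jar in w2
h=cv2.cvtColor(w2["pixels"],cv2.COLOR_BGR2HSV); m=np.zeros((420,560),np.uint8); m[155:230,5:85]=h[155:230,5:85,1]<75
b=max(cv2.findContours(m,0,1)[0],key=cv2.contourArea); (x,y),r=cv2.minEnclosingCircle(b); print(x,y,r,plane(w2,(x,y),.055))
E
```

```text
t 7.17 p [637.4 -53.3 150.2] head 82.7 tilt 0.6 open 77.3 grip 0.0 F [1.5 0.9 0.7]
now axes [  15.4 -190.9   -1.8] turn 0.2
final axes 14.5 -191.0 0.2
43.93661880493164 189.64553833007812 33.81245422363281 [ 0.45649014 -0.01167756  0.055     ]
```

play_rows(
  deltas=[1,-12,0,0,93,2,-25,0,0,93,2,-30,0,0,93,2,-30,0,0,93,2,-30,0,0,93,2,-28,0,0,93,2,-20,0,0,93,2,-12,0,0,93,0,0,0,0,93,0,0,0,0,93],
)

```text
t: 8.05
tool_pos: [0.4498, -0.0142, 0.1421]
orientation: [-2.357, -2.077, 0.0]
force: [0.0, -0.2, -0.1]
opening: 0.0929
gripper_force: 0.0
```

```bash
python3 go.py 450 -15 20 82.5;python3 - <<'E'
from plant import robot
import cv2,numpy as np
from h import *
w2=c=robot.read_camera("wrist"); np.savez("w3.npz",**c)
cv2.imwrite("pics/w3.png",c["pixels"])
print(proj(c,[.45,-.015,.055]))
h=cv2.cvtColor(w2["pixels"],cv2.COLOR_BGR2HSV); m=np.zeros((420,560),np.uint8); m[165:250,235:330]=h[165:250,235:330,1]<75
b=max(cv2.findContours(m,0,1)[0],key=cv2.contourArea); (x,y),r=cv2.minEnclosingCircle(b); print(x,y,r,plane(w2,(x,y),.055))
E
```

```text
t 8.05 p [449.8 -14.2 142.1] head 82.8 tilt 0.0 open 92.9 grip 0.0 F [ 0.  -0.2 -0.1]
now axes [ -0.8   0.3 122.1] turn 0.3
final axes -0.8 0.3 122.1
[278.24004107 216.2138139 ]
281.0136413574219 211.3881072998047 29.81281852722168 [ 0.45258625 -0.01145858  0.055     ]
```

View pics/w3.png

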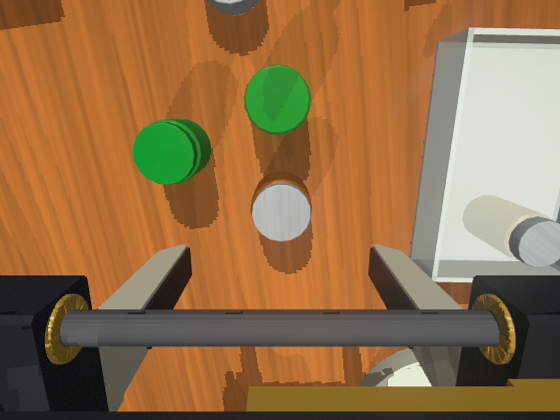

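The squat jar's cap is at (281,211), nearly on the fingers' centre line. The green pots at (277,99) and (168,152) are clear of the fingers, and the tall jar stands upright in the box at (540,240). Going down.

play_rows(
  deltas=[2,2,10,0,93,0,0,20,0,93,0,0,25,0,93,0,0,25,0,93,0,0,25,0,93,0,0,15,0,93,0,0,6,0,85,0,0,0,0,40,0,0,0,0,40,0,0,0,0,40],
)

```text
t: 8.93
tool_pos: [0.4537, -0.0127, 0.0177]
orientation: [2.357, 2.076, 0.002]
force: [-0.2, 0.1, -0.1]
opening: 0.0707
gripper_force: 0.0
```

play_rows(
  deltas=[0,0,0,0,40,0,0,0,0,40,0,0,0,0,40,0,0,0,0,40,0,0,0,0,40],
)

```text
t: 9.35
tool_pos: [0.4531, -0.0126, 0.0174]
orientation: [2.357, 2.076, 0.001]
force: [-1.5, 0.7, 6.5]
opening: 0.0497
gripper_force: 20.0
```

```bash
python3 go.py 645 35 150 82.5
```

```text
t 9.35 p [453.1 -12.6  17.4] head 82.7 tilt 0.1 open 49.7 grip 20.0 F [-1.5  0.7  6.5]
now axes [  71.5  184.5 -132.3] turn 0.2
final axes 72.3 184.1 -132.6
```

play_rows(
  deltas=[0,0,-10,0,40,0,0,-25,0,40,0,0,-35,0,40,0,0,-35,0,40,4,10,-20,0,40,8,20,-8,0,40,12,30,0,0,40,12,33,0,0,40,12,33,0,0,40,12,30,0,0,40],
)

```text
t: 10.18
tool_pos: [0.6164, 0.0277, 0.15]
orientation: [2.357, 2.076, 0.0]
force: [0.3, 0.1, -0.8]
opening: 0.0495
gripper_force: 20.0
```

play_rows(
  deltas=[8,19,0,0,40,4,9,0,0,40,0,0,0,0,40,0,0,0,0,40],
)

```text
t: 10.52
tool_pos: [0.6438, 0.0357, 0.1493]
orientation: [-2.357, -2.076, 0.002]
force: [-0.5, 0.4, -0.8]
opening: 0.0492
gripper_force: 20.0
```

```bash
python3 go.py 645 35 22 82.5
```

```text
t 10.52 p [643.8  35.7 149.3] head 82.8 tilt 0.1 open 49.2 grip 20.0 F [-0.5  0.4 -0.8]
now axes [ -0.6   1.5 127.3] turn 0.3
final axes -0.6 1.3 127.3
```

play_rows(
  deltas=[0,1,10,0,40,0,0,20,0,40,0,0,28,0,40,0,0,28,0,40,0,0,22,0,40,0,0,11,0,40,0,0,5,0,40,0,0,1,0,40,0,0,0,0,40,0,0,0,0,40],
)

```text
t: 11.35
tool_pos: [0.6465, 0.0354, 0.0267]
orientation: [2.356, 2.075, 0.004]
force: [0.3, -0.2, -2.0]
opening: 0.0496
gripper_force: 20.0
```

play_rows(
  deltas=[0,0,1,0,40,0,0,0,0,40,0,0,1,0,40,0,0,0,0,40,0,0,0,0,40],
)

```text
t: 11.77
tool_pos: [0.6451, 0.0355, 0.0227]
orientation: [2.358, 2.076, 0.0]
force: [-0.2, -0.0, -1.6]
opening: 0.0495
gripper_force: 20.0
```

play_rows(
  deltas=[0,0,1,0,40,0,0,0,0,40,0,0,0,0,40],
)

```text
t: 12.02
tool_pos: [0.6451, 0.0356, 0.0216]
orientation: [-2.357, -2.076, 0.0]
force: [-0.4, -1.1, -1.0]
opening: 0.0495
gripper_force: 20.0
```

play_rows(
  deltas=[0,0,1,0,40,0,0,0,0,40,0,0,0,0,40],
)

```text
t: 12.27
tool_pos: [0.6452, 0.0355, 0.0215]
orientation: [2.357, 2.077, 0.0]
force: [-3.7, -1.2, 5.1]
opening: 0.0494
gripper_force: 20.0
```

play_rows(
  deltas=[0,0,0,0,68,0,0,0,0,68,0,0,0,0,68,0,0,0,0,68,0,0,-10,0,68,0,0,-20,0,68,0,0,-30,0,68,0,0,-30,0,80,0,0,-25,0,93,0,0,-10,0,93],
)

```text
t: 13.1
tool_pos: [0.6476, 0.0355, 0.1515]
orientation: [2.354, 2.073, 0.008]
force: [0.6, -1.3, 0.9]
opening: 0.0838
gripper_force: 0.0
```

play_rows(
  deltas=[5,-12,0,0,93,12,-27,0,0,93,15,-34,0,0,93,15,-34,0,0,93,15,-34,0,0,93,15,-34,0,0,93,12,-28,0,0,93,8,-17,0,0,93,3,-8,0,0,93,0,0,0,0,93],
)

```text
t: 13.93
tool_pos: [0.4304, 0.1642, 0.1454]
orientation: [-2.356, -2.078, 0.0]
force: [0.9, -0.2, 0.6]
opening: 0.0925
gripper_force: 0.0
```

```bash
python3 go.py 432 164 8 82.5;python3 - <<'E'
from plant import robot
import cv2,numpy as np
from h import *
c=robot.read_camera("wrist"); np.savez("w4.npz",**c)
cv2.imwrite("pics/w4.png",c["pixels"])
print(proj(c,[.432,.164,.03]))
E
```

```text
t 13.93 p [430.4 164.2 145.4] head 82.8 tilt 0.0 open 92.5 grip 0.0 F [ 0.9 -0.2  0.6]
now axes [ -0.    1.6 137.4] turn 0.3
final axes 0.0 1.6 137.4
[279.93174868 205.88169379]
```

View pics/w4.png

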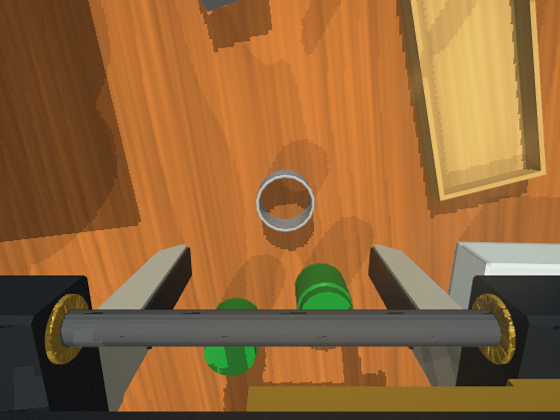

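The round cutter is at (285,203), about 4 mm in x from the prediction. The fingers' way is free, with the green pots behind at (323,295) and (232,340).

play_rows(
  deltas=[2,4,15,0,93,0,1,25,0,93,0,0,30,0,93,0,0,30,0,93,0,0,22,0,93,0,0,12,0,93,0,0,5,0,85,0,0,0,0,40,0,0,0,0,40,0,0,0,0,40],
  newtons=15,
)

```text
t: 14.82
tool_pos: [0.4383, 0.1649, 0.0079]
orientation: [2.357, 2.075, 0.003]
force: [-0.2, 0.1, -0.1]
opening: 0.0708
gripper_force: 0.0
```

play_rows(
  deltas=[0,0,0,0,40,0,0,0,0,40,0,0,0,0,40,0,0,0,0,40,0,0,0,0,40],
)

```text
t: 15.23
tool_pos: [0.4374, 0.1651, 0.0074]
orientation: [2.357, 2.076, 0.002]
force: [-0.7, -0.9, 5.8]
opening: 0.0503
gripper_force: 15.0
```

```bash
python3 go.py 574 -240 150 82.5
```

```text
t 15.23 p [437.4 165.1   7.4] head 82.8 tilt 0.1 open 50.3 grip 15.0 F [-0.7 -0.9  5.8]
now axes [-384.5  186.8 -142.5] turn 0.3
final axes -383.8 188.3 -142.6
```

play_rows(
  deltas=[0,0,-10,0,40,0,0,-25,0,40,0,0,-35,0,40,0,0,-35,0,40,-10,4,-25,0,40,-20,9,-10,0,40,-32,14,-2,0,40,-36,16,0,0,40,-36,16,0,0,40,-36,16,0,0,40],
)

```text
t: 16.07
tool_pos: [0.4898, -0.0148, 0.1495]
orientation: [2.356, 2.077, 0.001]
force: [1.2, 0.5, 0.4]
opening: 0.0503
gripper_force: 15.0
```

play_rows(
  deltas=[-36,16,0,0,40,-36,16,0,0,40,-36,16,0,0,40,-36,16,0,0,40,-36,16,0,0,40,-36,16,0,0,40,-30,12,0,0,40,-20,7,0,0,40,-9,4,0,0,40,0,0,0,0,40],
)

```text
t: 16.9
tool_pos: [0.5728, -0.3027, 0.1486]
orientation: [-2.36, -2.074, 0.0]
force: [0.6, -0.1, -0.4]
opening: 0.0502
gripper_force: 15.0
```

```bash
python3 go.py 574 -301 15 82.8
```

```text
t 16.90 p [ 572.8 -302.7  148.6] head 82.6 tilt 0.0 open 50.2 grip 15.0 F [ 0.6 -0.1 -0.4]
now axes [  1.9   1.  133.6] turn -0.2
final axes 1.9 1.0 133.6
```

play_rows(
  deltas=[2,1,15,0,40,0,0,25,0,40,0,0,30,0,40,0,0,28,0,40,0,0,20,0,40,0,0,10,0,40,0,0,5,0,40,0,0,1,0,40,0,0,0,0,40,0,0,0,0,40],
)

```text
t: 17.73
tool_pos: [0.5756, -0.2997, 0.0167]
orientation: [2.355, 2.075, 0.001]
force: [-0.6, 0.1, 0.4]
opening: 0.0503
gripper_force: 15.0
```

play_rows(
  deltas=[0,0,1,0,40,0,0,0,0,40,0,0,0,0,40],
)

```text
t: 17.98
tool_pos: [0.5747, -0.2996, 0.0144]
orientation: [2.357, 2.076, 0.001]
force: [0.4, 0.5, -0.3]
opening: 0.0498
gripper_force: 15.0
```

play_rows(
  deltas=[0,0,1,0,40,0,0,0,0,40,0,0,1,0,40,0,0,0,0,40,0,0,0,0,40],
)

```text
t: 18.4
tool_pos: [0.5743, -0.2994, 0.0124]
orientation: [2.357, 2.076, -0.0]
force: [-2.6, 1.3, 5.7]
opening: 0.0503
gripper_force: 15.0
```

play_rows(
  deltas=[0,0,0,0,64,0,0,0,0,64,0,0,0,0,64,0,0,0,0,64,0,0,-10,0,64,0,0,-20,0,64,0,0,-30,0,70,0,0,-35,0,80,0,0,-30,0,93,0,0,-10,0,93],
)

```text
t: 19.23
tool_pos: [0.5768, -0.3007, 0.1538]
orientation: [2.351, 2.071, 0.004]
force: [-0.6, -0.7, 1.7]
opening: 0.0856
gripper_force: 0.0
```

play_rows(
  deltas=[18,-7,0,0,93,30,-12,0,0,93,36,-14,0,0,93,36,-14,0,0,93,36,-14,0,0,93,36,-14,0,0,93,36,-14,0,0,93,36,-14,0,0,93,36,-14,0,0,93,36,-14,0,0,93],
)

```text
t: 20.07
tool_pos: [0.4859, 0.0522, 0.1468]
orientation: [2.358, 2.076, 0.0]
force: [0.1, 0.9, -0.0]
opening: 0.093
gripper_force: 0.0
```

play_rows(
  deltas=[36,-14,0,0,93,36,-14,0,0,93,36,-14,0,0,93,36,-14,0,0,93,36,-14,0,0,93,36,-14,0,0,93,31,-12,0,0,93,22,-10,0,0,93,12,-5,0,0,93,0,0,0,0,93],
)

```text
t: 20.9
tool_pos: [0.4111, 0.3454, 0.1465]
orientation: [-2.354, -2.08, 0.0]
force: [-0.5, 0.2, -0.2]
opening: 0.0927
gripper_force: 0.0
```

```bash
python3 go.py 411 350 150 101.5;python3 - <<'E'
from plant import robot
import cv2,numpy as np
from h import *
c=robot.read_camera("wrist"); np.savez("w5.npz",**c)
cv2.imwrite("pics/w5.png",c["pixels"])
print(proj(c,[.411,.35,.03]))
E
```

```text
t 20.90 p [411.1 345.4 146.5] head 82.9 tilt 0.0 open 92.7 grip 0.0 F [-0.5  0.2 -0.2]
now axes [ 4.6 -0.7 -3.5] turn -18.6
final axes 4.6 0.8 -3.5
[277.25353295 200.33362769]
```

View pics/w5.png

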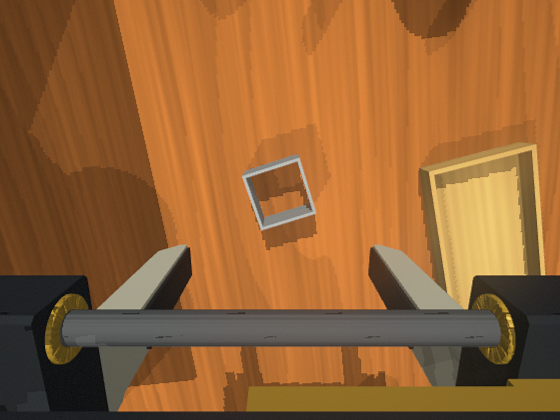

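The square cutter is at (279,194), with sides turned about 18° from the tool. That means 10 mm along tool x, 1 mm along y, and a turn of −18°.

play_rows(
  deltas=[5,1,10,-4,93,5,0,20,-6,93,0,0,25,-6,93,0,0,30,-2,93,0,0,30,0,93,0,0,17,0,93,0,0,7,0,85,0,0,0,0,40,0,0,0,0,40,0,0,0,0,40],
)

```text
t: 21.78
tool_pos: [0.4156, 0.3536, 0.0095]
orientation: [2.004, 2.418, 0.004]
force: [0.2, 0.5, -0.3]
opening: 0.0707
gripper_force: 0.0
```

play_rows(
  deltas=[0,0,0,0,40,0,0,0,0,40,0,0,0,0,40,0,0,0,0,40,0,0,0,0,40],
)

```text
t: 22.2
tool_pos: [0.4146, 0.3537, 0.0086]
orientation: [2.003, 2.42, 0.002]
force: [-0.8, -0.9, 6.9]
opening: 0.0504
gripper_force: 15.0
```

```bash
python3 go.py 582 -239 150 82.8
```

```text
t 22.20 p [414.6 353.7   8.6] head 100.8 tilt 0.1 open 50.4 grip 15.0 F [-0.8 -0.9  6.9]
now axes [-613.5   54.  -141.6] turn 18.0
final axes -567.0 240.4 -141.4
```

play_rows(
  deltas=[0,0,-10,0,40,0,0,-25,0,40,0,0,-35,6,40,0,0,-35,6,40,0,0,-25,6,40,-10,4,-12,0,40,-22,9,0,0,40,-34,14,0,0,40,-36,15,0,0,40,-36,15,0,0,40],
)

```text
t: 23.03
tool_pos: [0.4525, 0.2071, 0.1489]
orientation: [-2.351, -2.083, 0.002]
force: [0.9, -0.6, -0.8]
opening: 0.0498
gripper_force: 15.0
```

play_rows(
  deltas=[-36,15,0,0,40,-36,15,0,0,40,-36,15,0,0,40,-36,15,0,0,40,-36,15,0,0,40,-36,15,0,0,40,-36,15,0,0,40,-36,15,0,0,40,-36,15,0,0,40,-36,15,0,0,40],
)

```text
t: 23.87
tool_pos: [0.5555, -0.1693, 0.1487]
orientation: [-2.352, -2.08, 0.001]
force: [0.4, 0.5, -1.2]
opening: 0.0498
gripper_force: 15.0
```

play_rows(
  deltas=[-32,14,0,0,40,-24,12,0,0,40,-12,8,0,0,40,0,0,0,0,40,0,0,0,0,40],
)

```text
t: 24.28
tool_pos: [0.5805, -0.2393, 0.1484]
orientation: [-2.355, -2.076, 0.001]
force: [0.3, -0.6, -0.3]
opening: 0.0497
gripper_force: 15.0
```

```bash
python3 go.py 582 -238 17 82.8;python3 - <<'E'
from plant import robot
import cv2,numpy as np
from h import *
c=robot.read_camera("top"); np.savez("t6.npz",**c)
w=robot.read_camera("wrist")
im=np.hstack([cv2.resize(w["pixels"],(480,360)),cv2.resize(c["pixels"][130:220,250:330],(320,360))])
cv2.imwrite("pics/w6.png",im)
E
```

```text
t 24.28 p [ 580.5 -239.3  148.4] head 82.8 tilt 0.1 open 49.7 grip 15.0 F [ 0.3 -0.6 -0.3]
now axes [  1.4   1.6 131.4] turn 0.0
final axes 1.5 1.3 131.4
```

View pics/w6.png

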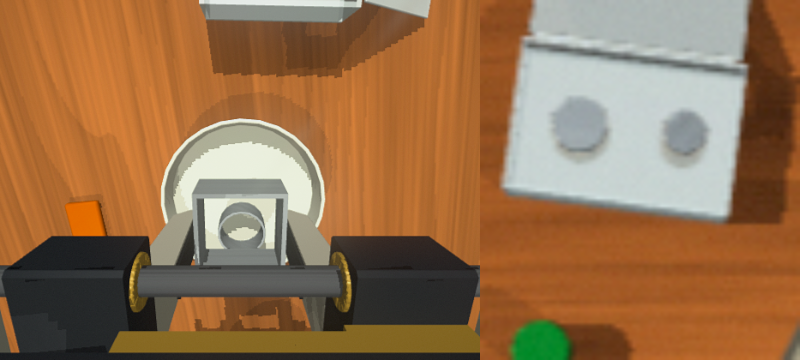

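The held square cutter is over the near half of the dish, and the round cutter is seen through it in the far half at (240,228). The right-hand crop shows both jars standing in the box. Lowering.

play_rows(
  deltas=[2,1,15,0,40,0,0,25,0,40,0,0,30,0,40,0,0,28,0,40,0,0,20,0,40,0,0,10,0,40,0,0,4,0,40,0,0,0,0,40,0,0,0,0,40,0,0,0,0,40],
)

```text
t: 25.22
tool_pos: [0.5843, -0.2373, 0.0198]
orientation: [2.355, 2.075, 0.002]
force: [0.5, 0.0, 0.1]
opening: 0.0497
gripper_force: 15.0
```

play_rows(
  deltas=[0,0,1,0,40,0,0,0,0,40,0,0,1,0,40,0,0,0,0,40,0,0,0,0,40],
)

```text
t: 25.63
tool_pos: [0.5828, -0.2368, 0.0157]
orientation: [-2.358, -2.076, -0.0]
force: [-0.2, 0.5, -1.0]
opening: 0.0497
gripper_force: 15.0
```

play_rows(
  deltas=[0,0,1,0,40,0,0,0,0,40,0,0,1,0,40,0,0,0,0,40,0,0,0,0,40],
)

```text
t: 26.05
tool_pos: [0.5829, -0.2369, 0.0137]
orientation: [2.357, 2.076, 0.0]
force: [-0.6, 0.9, 0.6]
opening: 0.0499
gripper_force: 15.0
```

play_rows(
  deltas=[0,0,1,0,40,0,0,0,0,40,0,0,0,0,40],
)

```text
t: 26.3
tool_pos: [0.583, -0.2369, 0.0136]
orientation: [2.357, 2.076, -0.0]
force: [-3.9, 2.3, 7.6]
opening: 0.0503
gripper_force: 15.0
```

play_rows(
  deltas=[0,0,0,0,64,0,0,0,0,64,0,0,0,0,64,0,0,0,0,64,0,0,-10,0,64,0,0,-20,0,64,0,0,-30,0,64,0,0,-35,0,64,0,0,-30,0,64,0,0,-10,0,64],
)

```text
t: 27.13
tool_pos: [0.5855, -0.2381, 0.1547]
orientation: [2.351, 2.071, 0.005]
force: [-1.1, -0.4, 2.0]
opening: 0.0644
gripper_force: 0.0
```

play_rows(
  deltas=[-10,-14,0,0,64,-18,-25,0,0,64,-22,-30,0,0,64,-22,-30,0,0,64,-20,-28,0,0,60,-16,-22,0,0,60,-10,-14,0,0,60,-6,-8,0,-5,60,0,0,0,0,60,0,0,0,0,60],
)

```text
t: 27.97
tool_pos: [0.3974, -0.3384, 0.1477]
orientation: [2.268, 2.173, 0.0]
force: [0.8, -0.6, 0.4]
opening: 0.0598
gripper_force: 0.0
```

```bash
python3 go.py 397 -340 3 88;python3 - <<'E'
from plant import robot
import cv2,numpy as np
from h import *
c=robot.read_camera("wrist"); np.savez("w7.npz",**c)
cv2.imwrite("pics/w7.png",c["pixels"])
for p in([.397,-.313,.012],[.396,-.34,.012],[.392,-.423,.012],[.398,-.256,.008]): print(proj(c,p))
E
```

```text
t 27.97 p [ 397.4 -338.4  147.7] head 87.6 tilt 0.0 open 59.8 grip 0.0 F [ 0.8 -0.6  0.4]
now axes [ -1.7  -0.4 144.7] turn -0.4
final axes -1.6 -0.4 144.7
[276.30382757 172.22411757]
[276.53388751 201.93748582]
[276.22291589 285.36390745]
[274.52598371 104.89992882]
```

View pics/w7.png

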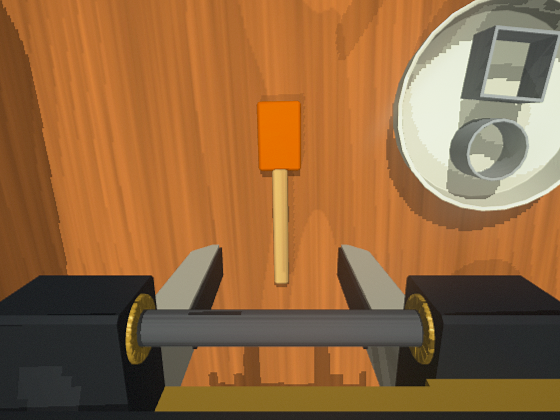

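Both cutters lie flat and side by side in the dish, at (515,65) and (490,150). The spatula handle runs from (279,170) to (282,284), about 3 mm right of and 3 mm above the prediction and nearly parallel to the tool.

play_rows(
  deltas=[2,3,15,-1,60,0,0,25,0,60,0,0,30,0,60,0,0,30,0,60,0,0,22,0,60,0,0,13,0,60,0,0,6,0,60,0,0,2,0,60,0,0,0,0,60,0,0,0,0,60],
)

```text
t: 28.85
tool_pos: [0.4017, -0.3369, 0.0058]
orientation: [2.244, 2.196, 0.0]
force: [0.3, -0.2, -0.1]
opening: 0.06
gripper_force: 0.0
```

play_rows(
  deltas=[0,0,0,0,60],
)

```text
t: 28.93
tool_pos: [0.4017, -0.3371, 0.0061]
orientation: [2.244, 2.195, 0.0]
force: [0.6, -0.3, -0.2]
opening: 0.0601
gripper_force: 0.0
```

play_rows(
  deltas=[0,0,2,0,60,0,0,1,0,40,0,0,0,0,5,0,0,0,0,5,0,0,0,0,5,0,0,0,0,5,0,0,0,0,5,0,0,0,0,5,0,0,0,0,5],
  newtons=20,
)

```text
t: 29.68
tool_pos: [0.4006, -0.3363, 0.0016]
orientation: [-2.246, -2.197, 0.0]
force: [-1.2, -0.0, 0.4]
opening: 0.0138
gripper_force: 20.0
```

```bash
python3 go.py 597 258 150 97
```

```text
t 29.68 p [ 400.6 -336.3    1.6] head 88.7 tilt 0.0 open 13.8 grip 20.0 F [-1.2 -0.   0.4]
now axes [ 598.5  183.3 -148.4] turn -8.3
final axes 566.0 267.4 -148.4
```

play_rows(
  deltas=[0,0,-10,0,5,0,0,-25,0,5,0,0,-35,0,5,0,0,-35,0,5,8,3,-25,0,5,18,6,-15,0,5,28,9,-3,0,5,36,11,0,0,5,36,11,0,0,5,36,11,0,0,5],
)

```text
t: 30.52
tool_pos: [0.4555, -0.1742, 0.1508]
orientation: [2.246, 2.195, 0.001]
force: [-0.4, 0.3, 0.1]
opening: 0.0137
gripper_force: 20.0
```

play_rows(
  deltas=[36,11,0,0,5,36,11,0,0,5,36,11,0,0,5,36,11,0,0,5,36,11,0,0,5,36,11,0,0,5,36,11,0,0,5,36,11,0,0,5,36,11,0,0,5,34,10,0,0,5],
)

```text
t: 31.35
tool_pos: [0.5723, 0.1823, 0.1505]
orientation: [2.245, 2.197, 0.001]
force: [0.8, 0.0, -0.7]
opening: 0.0143
gripper_force: 20.0
```

play_rows(
  deltas=[30,10,0,0,5,24,7,0,0,5,14,5,0,0,5,8,2,0,-4,5,0,0,0,-4,5,0,0,0,0,5,0,0,0,0,5],
)

```text
t: 31.93
tool_pos: [0.5976, 0.2555, 0.1501]
orientation: [2.089, 2.346, -0.0]
force: [-0.3, 0.7, -0.9]
opening: 0.0137
gripper_force: 20.0
```

```bash
python3 go.py 597 258 6 97;python3 - <<'E'
from plant import robot
import cv2,numpy as np
from h import *
c=robot.read_camera("wrist"); np.savez("w8.npz",**c)
cv2.imwrite("pics/w8.png",c["pixels"])
for p in([.629,.365,.022],[.654,.159,.022],[.567,.152,.022],[.539,.357,.022]): print(proj(c,p))
E
```

```text
t 31.93 p [597.6 255.5 150.1] head 96.6 tilt 0.0 open 13.7 grip 20.0 F [-0.3  0.7 -0.9]
now axes [  2.6  -0.3 144.1] turn -0.4
final axes 2.5 -0.3 144.1
[332.73004074  74.33085097]
[324.87862915 305.56031842]
[233.78945225 302.63341336]
[219.68331858  70.95867696]
```

View pics/w8.png

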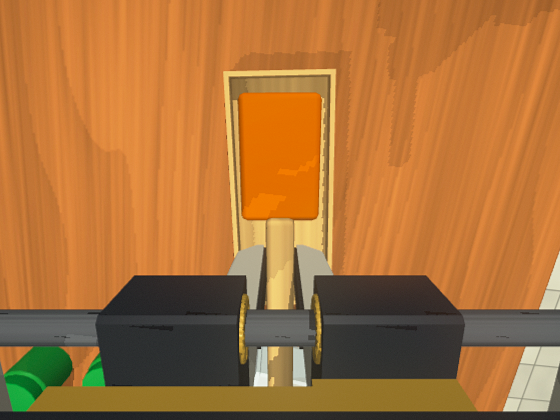

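The wrist view shows the spatula aligned over the tray. The tray's far corners are at (224,72) and (336,70), so I correct by 3 mm in x and 2 mm in y and lower it.

play_rows(
  deltas=[3,2,15,0,5,0,0,25,0,5,0,0,32,0,5,0,0,32,0,5,0,0,20,0,5,0,0,10,0,5,0,0,5,0,5,0,0,1,0,5,0,0,0,0,5,0,0,0,0,5],
)

```text
t: 32.82
tool_pos: [0.6008, 0.2592, 0.0117]
orientation: [2.086, 2.347, 0.004]
force: [0.8, 0.3, -0.1]
opening: 0.0138
gripper_force: 20.0
```

play_rows(
  deltas=[0,0,1,0,5,0,0,0,0,5,0,0,1,0,5,0,0,0,0,5,0,0,0,0,5],
)

```text
t: 33.23
tool_pos: [0.5993, 0.2587, 0.0078]
orientation: [2.087, 2.348, 0.0]
force: [0.5, 0.3, -0.8]
opening: 0.0138
gripper_force: 20.0
```

play_rows(
  deltas=[0,0,1,0,5,0,0,0,0,5,0,0,1,0,5,0,0,0,0,5,0,0,0,0,5],
)

```text
t: 33.65
tool_pos: [0.5994, 0.2587, 0.0057]
orientation: [2.087, 2.348, 0.0]
force: [0.6, -0.2, -0.0]
opening: 0.0137
gripper_force: 20.0
```

play_rows(
  deltas=[0,0,0.5,0,5,0,0,0,0,5,0,0,0,0,5],
)

```text
t: 33.9
tool_pos: [0.5994, 0.2587, 0.0057]
orientation: [2.087, 2.348, 0.0]
force: [-1.9, -1.2, 4.5]
opening: 0.0139
gripper_force: 20.0
```

Contact. Releasing, rising and checking.

play_rows(
  deltas=[0,0,0,0,32,0,0,0,0,32,0,0,0,0,32,0,0,0,0,32,0,0,-10,0,32,0,0,-20,0,32,0,0,-30,0,32,0,0,-35,0,32,0,0,-35,0,32,0,0,-30,0,32],
)

```text
t: 34.73
tool_pos: [0.5997, 0.2588, 0.1686]
orientation: [2.086, 2.348, 0.003]
force: [0.9, 0.7, 1.0]
opening: 0.0319
gripper_force: 0.0
```

play_rows(
  deltas=[-10,-20,-20,0,32,-10,-35,-20,0,32,-10,-35,-20,0,32,-10,-35,0,0,32,-10,-35,0,0,32,0,-20,0,0,32,0,0,0,0,32,0,0,0,0,32],
)

```text
t: 35.4
tool_pos: [0.4262, 0.1879, 0.2263]
orientation: [2.086, 2.348, 0.003]
force: [0.0, -0.0, -0.4]
opening: 0.0322
gripper_force: 0.0
```

```bash
python3 - <<'E'
from plant import robot
import cv2,numpy as np
t=robot.read_camera("top")["pixels"];s=robot.read_camera("side")["pixels"]
im=np.vstack([cv2.resize(t[110:255,105:465],(800,322)),cv2.resize(s[120:340,130:400],(800,652))[:278] if 0 else cv2.resize(s[130:320,130:400],(395,278)).repeat(1,1) if 0 else np.hstack([cv2.resize(s[130:320,130:400],(395,278)),cv2.resize(s,(405,278))])])
cv2.imwrite("pics/f.png",im); print(robot.read_state()["t"])
E
```

```text
35.5
```

View pics/f.png

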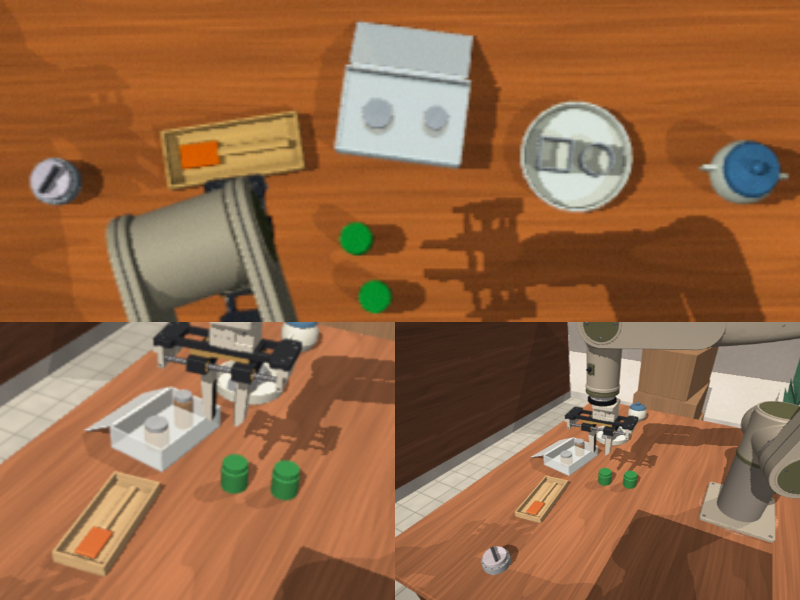

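The final views show both jars upright in the box at (377,113) and (436,119), and both cutters flat in the dish at (554,155) and (597,158). The spatula lies flat in the tray at (240,148), and the bowl, timer and green pots have not moved. The arm is clear and at rest.

```bash
python3 -c "
from plant import robot
print(robot.close_job())"
```

```text
the job is handed in; nothing more can be done
None
```

The job is handed in at about 35 s: both jars stand in the box, both cutters lie side by side in the dish, the spatula lies in the tray, and the sugar bowl, timer and green look-alikes were left untouched.

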